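Fetch a brass cask tap from the back of the tip-out bin

TASK

Tip the wooden parts bin forward on its pivot until it rests on its stop, and with it tipped take out the brass cask tap that lies at its back. Set the tap down gently in the shallow job tray, flat on the tray's floor and lengthwise, then swing the bin back until it is fully shut. Leave the two bungs in the bin and do not disturb the oil can or the folded rule.

Things in the scene. Friction and masses are not known exactly. Their poses are not given: they have to be found in the camera images.
- bin (a joint): tip angle of the bin, rad: 0 shut (level), growing as its front goes down, 0.65 on its stop. The pivot is damped and a little stiff. Below 0.15 its weight swings it shut, past 0.55 its weight keeps it on the stop, between it may do either. On the stop, pressing on the tap with about 10 N, or on the back wall with 2 N, swings it up again. Opening takes 3 to 5 N at the rail.
- bin_stand: fixed wooden stand, 222 mm wide (y), from 45 mm in front (-x) to 125 mm behind its origin, which lies on the bench straight below the bin's pivot axis. The axis runs along the stand's y, 55 mm above the bench; x points to the back. Two cheeks, a back, and a hood board (underside 200 mm, top 212 mm above the bench) from 15 mm behind the pivot axis to the back.
- bin_rail (a point): middle of the dark grip rail on top of the bin's front board; turns with the bin (axes as the stand's when shut). Rail 16 mm thick (x), 16 mm high, 172 mm long (y); the board below is 10 mm thick. Can be pinched from above with one finger inside the bin. When shut it is 67 mm in front of and 92 mm above the pivot axis; fully tipped, 109 mm in front and 33 mm above.
- bin_rear (a point): middle of the inner floor of the bin's back compartment, turning with the bin: x to the back wall, z off the floor. 53 mm behind, 8 mm above the pivot axis when shut. From 47 mm in front of it (divider, 30 mm high, with a 76 mm gap in the middle for fingers) to 47 mm behind it (back wall, 57 mm above the floor), 78 mm to either side.
- bin_front (a point): middle of the inner floor of the bin's front compartment (60 mm deep, 156 mm wide) that holds the bungs; 32 mm in front of and 8 mm above the pivot axis when shut; turns with the bin.
- tap_barrel (a point): middle of the loose brass tap's round barrel, where to grasp it: 30 mm thick, free 23 mm to either side, on the tap's long axis (its y). 130 mm long (69 to -y, 61 to +y), 0.3 kg. The axis is 18 mm above what it lies on. At its +y end a spout juts 49 mm to +x; a black lever on top (+z, 31 mm above the axis) is 22 to 60 mm along +y. Lies across the bin; slides to the divider as the bin tips.
- tray_mid (a point): middle of the inner floor of the fixed shallow wooden job tray: inside 106 x 154 mm (x, y), floor 6 mm and rim 24 mm above the bench. The tap goes along its y axis, either way round.
- bung_a_mid (a point): loose tapered wooden bung, 50 mm across, 36 mm high, in the front compartment of the bin; half-way up.
- bung_b_mid (a point): loose tapered wooden bung, 50 mm across, 34 mm high, in the front compartment of the bin; half-way up.
- oil_can: loose tinplate oil can, 69 x 91 mm, 166 mm high with its spout; origin under it. A bystander.
- rule: loose folded wooden rule lying flat on the bench, 32 x 164 x 10 mm; origin under its middle. A bystander.
Things that resemble listed ones, but are neither listed nor needed, are in the scene too. Of the things that look like the part that bears tap_barrel, the larger one is meant.

How it is judged:
By the outcome, as a careful person would: the job done as asked, in the order asked, and still so for the second after the job is handed in, with the robot touching nothing.
It also fails if it takes over 67 s, if anything falls off the work surface, if the arm or the gripper's body presses on something with over 40 N, if the wrist force passes 120 N, or if a joint passes its speed limit or range.

ROBOT

A 6-joint arm with a two-finger parallel gripper is mounted at the origin on a cart in front of the work surface, level with it; the furniture and walls round the work are solid. World frame = base frame: x ahead of the robot, y to its left, z up, the work surface at z = 0. Lengths are in m, angles in degrees, forces in N, time in s.
With the tool pointing down it reaches from about 0.25 to 0.725 m from the base axis. Payload 9.7 kg.
Tool frame: the origin (TCP) lies at the very end of the fingers, on their centre line; the grasp point (between the pads) lies 19 mm behind it; y points along the fingers, x is the direction in which the jaws open and shut, and the axes are right-handed (so a half turn about y gives the same grasp; the last joint's range is limited). The gripper opens to 85 mm and grips with 20 to 120 N. Pads are 22 mm wide; open, the fingers measure 114 mm over their backs; the gripper's body (76 mm by 85 mm) begins 54 mm behind the grasp point. The pads swing forward as they close: fully open they stand 13 mm farther back than shut.
Start: joints at [-71.047, 4.979, 10.078, 95.1, 0, 90], TCP at [0.179, -0.52, 0.231] pointing down, gripper open.
Joint ranges: [-179.16, 179.16], [-48.56, 103.87], [-65.8, 70.77], [-126.05, 130.52], [-82.76, 87.17], [-180, 180]. Speed limits (degrees/s): [127.2, 127.2, 147.25, 180, 180, 180].

INTERFACE

Orientations are given as [roll, pitch, yaw] about the fixed x, y, z axes, in that order (R = Rz(yaw) Ry(pitch) Rx(roll)).
In Python, from workcell import bot gives the robot as it stands.
- The arm moves only by the shell command python3 -m jog 'ROWS' [FORCE]. ROWS is JSON, a list of rows, each a list of 7 numbers: the closure, from 0 (fully open) to 1 (shut), then the shift along the world's x, y, z in units of 25 mm (1.0 is 25 mm), then the turn, a rotation vector about the world's x, y, z in units of 5 degrees (1.0 is 5 degrees). A call has 1 to 5 rows; each row is the pose to reach, as a shift and turn from the pose commanded when the call began; what a row does not reach only later rows make up. A row lasts 1/10 s, in which the tool goes at most 50 mm and 8.59 degrees, less where a joint would pass 70% of its speed; a pose out of reach is approached as far as the arm can. A call with a gripper value outside its range is refused whole. The fingers move at their own pace and stop on an object; FORCE is the grip in N (left out, the last holds). Time passes only in rows, so rows that repeat a pose let the fingers close. It gives the time, the measured TCP pose, the force and the opening at its end, in the units of the state.
- bot.get_obs(): the state, without advancing time (a new reading comes with each control period).
- bot.camera(name): name is "scene" or "top"; returns (picture, depth): 384x512x3 uint8, red, green, blue; 384x512 float32, m along the optical axis (not along the pixel's ray), 0 where there is no reading.
- bot.camera_model(name): a dict with "fx", "fy", "cx", "cy" (pixels), "k1" (the pictures are not rectified: a ray, as slopes to the right and down, at radius r is drawn at 1 + k1 r^2 times it, then the intrinsics apply), "rvec" (rotation vector, rad) and "tvec" (3), from world to camera coordinates, as OpenCV has them. Camera axes: x right, y down, z forward; pixel columns grow to the right and rows downward; lengths in m; the calibration is good to about 2 mm. A picture is of the moment at which its call begins. camera_model takes no time and is no camera call.
- bot.job_done(): hands the job in, once; it reports no verdict.
Trained networks look in the newest picture that a camera, given by its name, has taken for a name from the list of things; names that differ only in an ending like _2 or _b are one class to them, and where a whole thing is asked for, a point or a joint stands for the part that bears it (a point fixed in the world has none). Each returns a list of dicts, best first, with "conf" (0 to 1); they miss things now and then, are a little off and sometimes report something else, mostly with a low value. They report only what shows in the picture. A call takes as long as a camera call. They do not tell look-alikes from the thing itself.
- bot.regions_of(camera, label): "pixels" (384x512 bool, what is visible of it) and "point" ([row, column] in pixels, amid what is visible of it).
The state is a dict: "time": time; "q": joint angles; "qd": joint speeds; "joint_efforts": joint torques, N m; "ee_pos": TCP position; "tcp_rot": TCP orientation; "wrist_force": force on the tool from outside, world axes, zero at the start; "torque": the same for the moment, N m; "opening": finger opening in m.
Only numpy, scipy, OpenCV 4.12 (cv2) and the standard library are available. Lean on these libraries where they do the work, as an engineer would, in place of code of your own. Each camera call takes 0.05 s, during which the arm holds its last target. There are 200 camera calls.

## Working session

There is one attempt and no reset: what is moved stays moved. The work goes in short steps, Python scripts to look and compute and a shell command to move; the robot and the scene stay as the last step left them, time stands still between calls to the robot, and variables do not carry over. Pictures are saved under pics/ and viewed, about 8 in all and at most 12, crops included, and the job is handed in when it is done.

```bash
ls && mkdir -p pics && cat > h.py <<'E'
import numpy as np,cv2
from workcell import bot
def cam(n):
    m=bot.camera_model(n);R=cv2.Rodrigues(np.array(m["rvec"],float))[0];return m,R,np.array(m["tvec"],float)
def cloud(n,d):
    m,R,t=cam(n);v,u=np.mgrid[0:384,0:512]
    x=(u-m["cx"])/m["fx"];y=(v-m["cy"])/m["fy"];a,b=x.copy(),y.copy()
    for _ in range(8):
        s=1+m["k1"]*(a*a+b*b);a,b=x/s,y/s
    P=np.stack([a*d,b*d,d],-1);W=(P-t)@R;W[d<=0]=np.nan;return W
def proj(n,p):
    m,R,t=cam(n);c=R@np.array(p,float)+t;a,b=c[0]/c[2],c[1]/c[2];s=1+m["k1"]*(a*a+b*b)
    return [round(m["cx"]+m["fx"]*a*s,1),round(m["cy"]+m["fy"]*b*s,1)]
E
python3 - <<'E'
from h import *
o=bot.get_obs();print(o)
for n in("scene","top"):
    im,d=bot.camera(n);W=cloud(n,d);np.savez(f"{n}0.npz",im=im,W=W)
    cv2.imwrite(f"pics/{n}0.png",im[...,::-1])
    for l in["bin","bin_stand","bin_rail","tap_barrel","tray_mid","bung_a_mid","oil_can","rule"]:
        for r in bot.regions_of(n,l):
            px=r["pixels"];q=W[px];q=q[~np.isnan(q[:,0])]
            if len(q): print(n,l,round(r["conf"],2),[int(k) for k in r["point"]],px.sum(),"med",np.round(np.median(q,0),3),"lo",np.round(np.percentile(q,3,axis=0),3),"hi",np.round(np.percentile(q,97,axis=0),3))
E
python3 -c "
import cv2,numpy as np
a=cv2.imread('pics/scene0.png');b=cv2.imread('pics/top0.png')
cv2.imwrite('pics/both0.png',cv2.resize(np.vstack([a,b]),(400,600)) if 0 else cv2.resize(np.hstack([a,b]),(800,300)))"
```

```text
pics
{'time': 0.0, 'q': array([-7.10478066e+01,  5.01170723e+00,  1.00325087e+01,  9.50984476e+01,
        1.03938761e-03,  9.00002672e+01]), 'qd': array([ 0.01105407, -0.01475426,  0.01492736,  0.03127682,  0.00703477,
        0.09127597]), 'joint_efforts': array([ 5.29457539e-04, -5.20395541e+01,  4.64796317e+01,  1.63446693e-02,
        7.77834816e-05,  1.61836232e-05]), 'ee_pos': array([ 0.178558  , -0.51996319,  0.23055981]), 'tcp_rot': array([-8.99989610e+01,  7.76461378e-02, -7.10480738e+01]), 'wrist_force': array([-1.4293259 , -0.04282059, -0.727659  ]), 'torque': array([0.00366748, 0.00300022, 0.02346196]), 'opening': 0.08524393730728862}
scene bin 0.67 [154, 265] 2925 med [0.522 0.295 0.106] lo [0.442 0.275 0.061] hi [0.61  0.463 0.155]
scene bin_stand 0.94 [139, 280] 5956 med [0.541 0.385 0.124] lo [0.438 0.276 0.008] hi [0.639 0.471 0.213]
scene bin_rail 0.78 [157, 265] 2787 med [0.522 0.294 0.107] lo [0.444 0.274 0.062] hi [0.609 0.463 0.155]
scene tap_barrel 0.86 [283, 166] 414 med [ 0.383 -0.091  0.022] lo [ 0.36  -0.127 -0.   ] hi [ 0.399 -0.036  0.038]
scene tap_barr
[... 749 characters left out ...]
3 med [0.523 0.333 0.079] lo [0.443 0.278 0.058] hi [0.609 0.386 0.156]
top tap_barrel 0.97 [251, 360] 389 med [ 0.378 -0.082  0.023] lo [ 0.359 -0.125  0.014] hi [ 0.394 -0.03   0.037]
top tap_barrel 0.92 [182, 176] 458 med [0.542 0.376 0.093] lo [0.482 0.364 0.063] hi [0.596 0.389 0.114]
top tray_mid 0.66 [229, 272] 3030 med [0.439 0.133 0.007] lo [0.36  0.074 0.001] hi [0.518 0.193 0.025]
top bung_a_mid 0.74 [167, 202] 309 med [0.575 0.318 0.098] lo [0.553 0.299 0.094] hi [0.595 0.34  0.102]
top oil_can 0.68 [123, 248] 608 med [0.692 0.206 0.056] lo [0.668 0.176 0.009] hi [0.726 0.234 0.136]
top rule 0.82 [256, 211] 763 med [0.357 0.297 0.008] lo [0.329 0.225 0.002] hi [0.383 0.369 0.013]
```

View pics/both0.png

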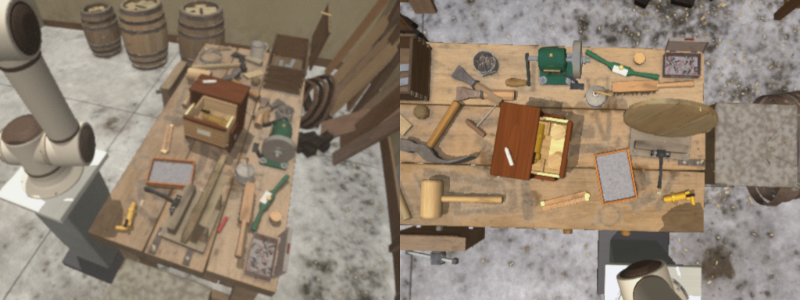

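```bash
python3 - <<'E'
from h import *
a=cv2.imread('pics/scene0.png')[80:260,170:370];b=cv2.imread('pics/top0.png')[110:290,110:310]
cv2.imwrite('pics/crop0.png',np.hstack([cv2.resize(a,(400,360),interpolation=2),cv2.resize(b,(400,360),interpolation=2)]))
z=np.load('top0.npz');W=z['W']
# hood top -> rectangle
for nm,lo,hi,box in(("hood",.203,.220,(.38,.7,.25,.55)),("rail",.145,.165,(.4,.7,.2,.45)),("trayrim",.018,.03,(.3,.6,.02,.25))):
    m=(W[...,2]>lo)&(W[...,2]<hi)&(W[...,0]>box[0])&(W[...,0]<box[1])&(W[...,1]>box[2])&(W[...,1]<box[3])
    p=W[m];r=cv2.minAreaRect(p[:,:2].astype(np.float32)*1000);print(nm,m.sum(),r,np.round(p.mean(0),4),np.round(cv2.boxPoints(r),0).tolist())
E
```

```text
hood 4810 ((537.5331420898438, 426.08880615234375), (114.16285705566406, 208.40621948242188), 82.81664276123047) [0.5377 0.4248 0.2111] [[427.0, 382.0], [634.0, 356.0], [648.0, 470.0], [441.0, 496.0]]
rail 765 ((528.544677734375, 327.0862121582031), (95.2549819946289, 203.37716674804688), 83.44532012939453) [0.5228 0.3034 0.1521] [[422.0, 291.0], [624.0, 268.0], [635.0, 363.0], [433.0, 386.0]]
trayrim 881 ((478.3902893066406, 100.55335998535156), (227.79849243164062, 199.02047729492188), 11.573542594909668) [0.4898 0.0996 0.0217] [[347.0, 175.0], [387.0, -20.0], [610.0, 26.0], [570.0, 221.0]]
```

View pics/crop0.png

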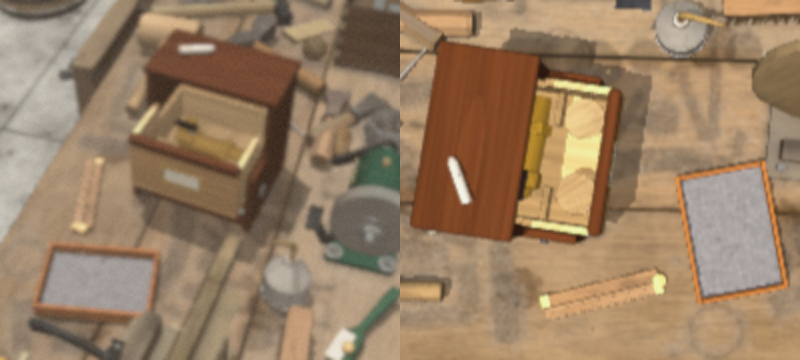

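```bash
python3 - <<'E'
from h import *
W=np.load('top0.npz')['W'];im=np.load('top0.npz')['im']
m=(W[...,2]>.205)&(W[...,2]<.218)&(W[...,0]>.4)&(W[...,0]<.7)&(W[...,1]>.33)&(W[...,1]<.52)
k=cv2.morphologyEx(m.astype(np.uint8),cv2.MORPH_OPEN,np.ones((5,5)))
n,l,s,c=cv2.connectedComponentsWithStats(k);j=1+s[1:,4].argmax()
r=cv2.minAreaRect(W[l==j][:,:2].astype(np.float32)*1000);print("hood",r,np.round(cv2.boxPoints(r)).tolist())
def pca(p):
    c=p.mean(0);u,s,v=np.linalg.svd(p-c);return v[0]
# rail: dark, z .14-.165 in front of hood
g=im.max(-1)
m=(W[...,2]>.148)&(W[...,2]<.162)&(W[...,0]>.4)&(W[...,0]<.65)&(W[...,1]>.26)&(W[...,1]<.33)
p=W[m];r=cv2.minAreaRect(p[:,:2].astype(np.float32)*1000);print("railtop",m.sum(),r,np.median(p[:,2]),np.round(cv2.boxPoints(r)).tolist())
for rr in bot.regions_of("top","tray_mid")[:1]:
    px=rr["pixels"];p=W[px];p=p[np.isfinite(p[:,0])]
    r=cv2.minAreaRect(p[:,:2].astype(np.float32)*1000);print("tray",r,np.median(p[:,2]))
W2=np.load('scene0.npz')['W']
f=W2[(W2[...,2]>.17)&(W2[...,2]<.3)&(W2[...,0]>.3)&(W2[...,0]<.8)&(W2[...,1]>0)&(W2[...,1]<.3)];print("tall",len(f))
for rr in bot.regions_of("top","tap_barrel"):
    px=rr["pixels"];p=W[px];p=p[np.isfinite(p[:,0])]
    r=cv2.minAreaRect(p[:,:2].astype(np.float32)*1000);print("tap",r)
E
```

```text
hood ((537.726806640625, 425.79718017578125), (113.72814178466797, 208.06655883789062), 82.9903793334961) [[428.0, 382.0], [634.0, 357.0], [648.0, 470.0], [441.0, 495.0]]
railtop 573 ((530.7755737304688, 300.8070983886719), (56.32491683959961, 191.22787475585938), 89.50312805175781) 0.15306507170303596 [[435.0, 273.0], [626.0, 272.0], [627.0, 328.0], [435.0, 330.0]]
tray ((437.9169006347656, 132.0725860595703), (171.1372528076172, 123.57218933105469), 10.859001159667969) 0.006748914237173817
tall 392
tap ((378.5309753417969, -78.79594421386719), (103.88227081298828, 41.32118225097656), 83.67030334472656)
tap ((537.8214111328125, 375.5223693847656), (24.463077545166016, 131.32777404785156), 82.8974380493164)
```

Two things look like the tap. One lies in the bin at top-picture px (row 182, col 176) and is 131 mm long. The other lies loose on the bench at (251, 360) and is 104 mm long. The one in the bin is larger and matches the 130 mm given, and the crop confirms it. The stand's x axis points at yaw about 83°, with its origin near (0.529, 0.356). The rail should be near (0.521, 0.290, 0.147).

```bash
python3 -m jog '[[0,3.4,8.1,2,0,0,7.7],[0,3.4,8.1,2,0,0,7.7],[0,3.4,8.1,2,0,0,7.7],[0,3.4,8.1,2,0,0,7.7],[0,3.4,8.1,2,0,0,7.7]]' 60
python3 -m jog '[[0,3.4,8.1,1,0,0,7.7],[0,3.4,8.1,1,0,0,7.7],[0,3.4,8.1,1,0,0,7.7],[0,3.4,8.1,1,0,0,7.7],[0,3.4,8.1,1,0,0,7.7]]'
python3 - <<'E'
from h import *
z=np.load('top0.npz');W=z['W'];im=z['im'];o=np.array([.5292,.3563]);ys=np.deg2rad(83.05)
X=np.array([np.cos(ys),np.sin(ys)]);Y=np.array([-X[1],X[0]])
S=W.copy();S[...,0]=(W[...,:2]-o)@X;S[...,1]=(W[...,:2]-o)@Y
m=(S[...,0]>-.09)&(S[...,0]<-.05)&(abs(S[...,1])<.07)&(S[...,2]>.148)&(S[...,2]<.16)
p=S[m];print("rail x pct",np.percentile(p[:,0],[2,50,98]),np.percentile(p[:,2],[5,50,95]))
m=(S[...,0]>-.09)&(S[...,0]<-.05)&(abs(S[...,1])<.11)&(S[...,2]>.149)&(S[...,2]<.16)
print("rail y range",np.percentile(S[m][:,1],[1,99]), m.sum())
h=(S[...,2]>.205)&(S[...,2]<.218)&(abs(S[...,1])<.12)&(S[...,0]>0)&(S[...,0]<.14)
print("hood x,y",np.percentile(S[h][:,0],[1,99]),np.percentile(S[h][:,1],[1,99]))
t=(S[...,0]>-.06)&(S[...,0]<.012)&(abs(S[...,1])<.08)&(S[...,2]>.09)&(S[...,2]<.106)
for l in("bung_a_mid","tap_barrel"):
    pass
n,L,s,c=cv2.connectedComponentsWithStats(((S[...,0]>-.06)&(S[...,0]<-.003)&(abs(S[...,1])<.074)&(S[...,2]>.088)&(S[...,2]<.108)).astype(np.uint8))
for j in range(1,n):
    if s[j,4]>40: q=S[L==j];print("bung",s[j,4],q.mean(0),np.ptp(q,axis=0))
E
```

```text
time: 1.5
ee_pos: [0.2643, -0.3151, 0.2828]
tcp_rot: [-90.0, -0.1, -32.1]
wrist_force: [0.3, 0.1, 0.5]
opening: 0.0854
time: 2.0
ee_pos: [0.3494, -0.1122, 0.307]
tcp_rot: [-90.0, -0.1, 6.4]
wrist_force: [0.1, -0.7, 0.3]
opening: 0.0856
rail x pct [-0.07597284 -0.06863286 -0.06074138] [0.14980017 0.15356205 0.15734861]
rail y range [-0.08392554  0.08432973] 509
hood x,y [0.01433814 0.12497152] [-0.10133123  0.10187196]
bung 332 [-0.03167471 -0.04924496  0.09799947] [0.05190162 0.04770621 0.01389951]
bung 311 [-0.03463912  0.04161265  0.09626842] [0.04379592 0.04866363 0.01349413]
```

```bash
python3 -m jog '[[0,3.45,8.1,0,0,0,7.7],[0,3.45,8.1,0,0,0,7.7],[0,3.45,8.1,0,0,0,7.7],[0,3.45,8.1,0,0,0,7.7],[0,3.45,8.1,0,0,0,7.7]]'
python3 -m jog '[[0.3,3.45,8.1,-3,0,0,7.7],[0.3,3.45,8.1,-3,0,0,7.7],[0.3,3.45,8.1,-3,0,0,7.7],[0.3,3.45,8.1,-3,0,0,7.7],[0.3,3.45,8.1,-3,0,0,7.7]]'
python3 -m jog '[[0.3,0,0,0,0,0,0]]'
python3 - <<'E'
from h import *
o=bot.get_obs();print(np.round(o['q'],1),o['ee_pos'],o['tcp_rot'])
E
```

```text
time: 2.5
ee_pos: [0.4357, 0.0908, 0.3057]
tcp_rot: [-90.0, 0.0, 45.0]
wrist_force: [-0.8, -0.8, 0.2]
opening: 0.0858
time: 3.0
ee_pos: [0.5214, 0.2925, 0.2292]
tcp_rot: [-89.9, 0.0, 83.4]
wrist_force: [0.3, -0.2, 0.2]
opening: 0.0599
time: 3.1
ee_pos: [0.5212, 0.2927, 0.2277]
tcp_rot: [-89.8, 0.1, 83.3]
wrist_force: [0.9, -1.3, -0.7]
opening: 0.06
[29.3 11.9 17.4 95.8  0.  36.1] [0.52123415 0.29274092 0.22765212] [-89.79083262   0.12083777  83.25460358]
```

```bash
python3 -m jog '[[0.3,0,-0.1,-2,0,0,0],[0.3,0,-0.1,-3,0,0,0],[0.3,0,-0.1,-4,0,0,0],[0.3,0,-0.1,-4,0,0,0],[0.3,0,-0.1,-4,0,0,0]]'
python3 -m jog '[[1,0,0,0,0,0,0],[1,0,0,0,0,0,0],[1,0,0,0,0,0,0],[1,0,0,0,0,0,0],[1,0,0,0,0,0,0]]' 40
```

```text
time: 3.6
ee_pos: [0.5211, 0.287, 0.1323]
tcp_rot: [-90.0, -0.0, 82.9]
wrist_force: [0.4, 0.5, 1.1]
opening: 0.0601
time: 4.1
ee_pos: [0.5216, 0.2877, 0.1324]
tcp_rot: [-90.1, -0.1, 83.0]
wrist_force: [-0.9, 0.6, 5.6]
opening: 0.015
```

```bash
python3 -m jog '[[1,-0.02,-0.18,-0.18,0.74,-0.09,0],[1,-0.04,-0.35,-0.37,1.48,-0.18,0],[1,-0.06,-0.5,-0.58,2.22,-0.27,0],[1,-0.08,-0.65,-0.79,2.96,-0.36,0],[1,-0.08,-0.65,-0.79,2.96,-0.36,0]]'
```

```text
time: 4.6
ee_pos: [0.5194, 0.2699, 0.1117]
tcp_rot: [-90.0, -15.0, 82.9]
wrist_force: [0.3, 0.6, 3.7]
opening: 0.0147
```

```bash
python3 -m jog '[[1,-0.02,-0.13,-0.22,0.74,-0.09,0],[1,-0.03,-0.25,-0.45,1.48,-0.18,0],[1,-0.04,-0.35,-0.7,2.22,-0.27,0],[1,-0.05,-0.43,-0.93,2.95,-0.36,0],[1,-0.05,-0.43,-0.93,2.95,-0.36,0]]' && python3 -m jog '[[1,-0.01,-0.07,-0.25,0.75,-0.09,0],[1,-0.02,-0.12,-0.48,1.4,-0.17,0],[1,-0.02,-0.12,-0.48,1.4,-0.17,0],[1,-0.02,-0.12,-0.48,1.4,-0.17,0]]'
python3 - <<'E'
from h import *
o=bot.get_obs();print(np.round(o['q'],1),o['wrist_force'],o['torque'])
E
```

```text
time: 5.1
ee_pos: [0.518, 0.2584, 0.0876]
tcp_rot: [-89.9, -29.7, 82.8]
wrist_force: [-2.8, -10.8, 7.2]
opening: 0.0149
time: 5.5
ee_pos: [0.5177, 0.2558, 0.0769]
tcp_rot: [-89.9, -36.7, 82.8]
wrist_force: [-6.9, -18.6, 12.4]
opening: 0.0148
[  9.9  -4.  -22.7  59.   34.8  21. ] [ -6.93570372 -18.60624748  12.37356654] [-1.90079605  0.90417482  0.68635981]
```

```bash
python3 -m jog '[[0.4,0,0,0,0,0,0],[0.4,0,0,0,0,0,0],[0.4,0,0,0,0,0,0],[0.4,0,0,0,0,0,0]]' && python3 -m jog '[[0.4,-0.06,-0.48,0.64,0,0,0],[0.4,-0.12,-0.96,1.28,0,0,0],[0.4,-0.18,-1.44,1.91,0,0,0],[0.4,-0.26,-2.2,2.9,0,0,0],[0.4,-0.26,-2.2,2.9,0,0,0]]' && python3 -m jog '[[0,-2,-3,1,0,0,0],[0,-4,-3,1,0,0,0],[0,-4,-3,1,0,0,0],[0,-4,-3,1,0,0,0]]'
cat >> h.py <<'E'
O=np.array([.5292,.3563]);ys=np.deg2rad(83.05);X=np.array([np.cos(ys),np.sin(ys)]);Y=np.array([-X[1],X[0]])
def stand(W):
    S=W.copy();S[...,0]=(W[...,:2]-O)@X;S[...,1]=(W[...,:2]-O)@Y;S[...,2]=W[...,2]-.055;return S
def binf(W,th):  # world->bin frame
    S=stand(W);c,s=np.cos(th),np.sin(th);B=S.copy();B[...,0]=S[...,0]*c+S[...,2]*s;B[...,2]=-S[...,0]*s+S[...,2]*c;return B
E
python3 - <<'E'
from h import *
out=[]
for n,(r,c) in(("scene",(60,170)),("top",(110,110))):
    im,d=bot.camera(n);W=cloud(n,d);np.savez(f"{n}1.npz",im=im,W=W)
    out.append(cv2.resize(im[r:r+180,c:c+200,::-1],(400,360),interpolation=2))
    S=stand(W);B=binf(W,.65)
    m=(S[...,0]>-.13)&(S[...,0]<-.09)&(abs(S[...,1])<.07)&(S[...,2]>.02)&(S[...,2]<.06)
    print(n,"rail area",m.sum(),np.round(np.percentile(S[m],[2,50,98],axis=0),3).tolist())
    for l in("tap_barrel","bung_a_mid"):
        for rr in bot.regions_of(n,l):
            q=B[rr["pixels"]];q=q[np.isfinite(q[:,0])];print(n,l,rr["conf"],rr["point"],rr["pixels"].sum(),np.round(np.percentile(q,[3,50,97],axis=0),3).tolist())
cv2.imwrite("pics/crop1.png",np.hstack(out))
E
```

```text
time: 5.9
ee_pos: [0.5172, 0.2576, 0.076]
tcp_rot: [-89.9, -36.8, 82.9]
wrist_force: [-0.2, 0.5, -0.6]
opening: 0.051
time: 6.4
ee_pos: [0.5123, 0.2013, 0.1521]
tcp_rot: [-90.2, -36.9, 83.0]
wrist_force: [1.0, 0.7, -0.8]
opening: 0.0518
time: 6.8
ee_pos: [0.4091, 0.1265, 0.1741]
tcp_rot: [-89.9, -36.8, 82.8]
wrist_force: [1.7, -0.4, -0.1]
opening: 0.0851
scene rail area 260 [[-0.12, -0.067, 0.03], [-0.115, -0.003, 0.039], [-0.107, 0.066, 0.043]]
scene tap_barrel 0.9 [154.1, 266.8] 426 [[0.006, -0.056, 0.027], [0.022, 0.008, 0.04], [0.055, 0.054, 0.059]]
scene tap_barrel 0.56 [280.1, 167.8] 416 [[-0.421, 0.073, 0.213], [-0.384, 0.092, 0.25], [-0.343, 0.114, 0.28]]
scene tap_barrel 0.51 [136.5, 280.0] 5605 [[-0.068, -0.1, -0.024], [0.08, -0.009, 0.058], [0.183, 0.092, 0.113]]
top rail area 564 [[-0.119, -0.067, 0.021], [-0.108, 0.0, 0.037], [-0.094, 0.067, 0.045]]
top tap_barrel 0.56 [190.9, 185.1] 787 [[0.009, -0.064, 0.012], [0.029, 0.007, 0.037], [0.051, 0.056, 0.058]]
top bung_a_mid 0.75 [172.1, 213.4] 359 [[-0.06, -0.069, 0.016], [-0.032, -0.048, 0.043], [-0.015, -0.027, 0.048]]
top bung_a_mid 0.23 [191.8, 182.3] 785 [[0.01, -0.062, 0.011], [0.029, 0.007, 0.037], [0.052, 0.056, 0.058]]
```

View pics/crop1.png

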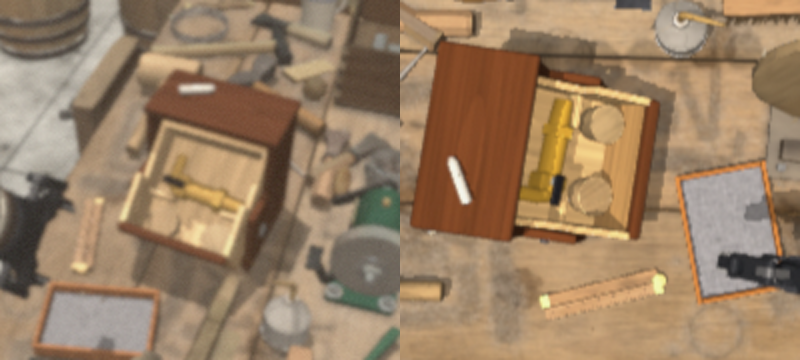

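```bash
python3 - <<'E'
from h import *
for n in("top","scene"):
    z=np.load(f'{n}1.npz');B=binf(z['W'],.65);im=z['im'].astype(int)
    y=(im[...,0]-im[...,2]>90)|(im.max(-1)<60)
    m=(B[...,0]>.003)&(B[...,0]<.09)&(abs(B[...,1])<.076)&(B[...,2]>.018)&(B[...,2]<.085)
    print(n,m.sum())
    for a in np.arange(-.075,.075,.01):
        k=m&(B[...,1]>=a)&(B[...,1]<a+.01);q=B[k]
        if len(q)>3:print(round(a+.005,3),len(q),"x",np.round(np.percentile(q[:,0],[3,50,97])*1000),"z",np.round(np.percentile(q[:,2],[10,50,97])*1000))
E
```

```text
top 825
-0.07 31 x [ 3.  8. 29.] z [25. 32. 40.]
-0.06 48 x [ 4. 21. 30.] z [28. 35. 41.]
-0.05 55 x [ 3. 21. 31.] z [28. 36. 40.]
-0.04 53 x [ 4. 23. 37.] z [28. 36. 44.]
-0.03 62 x [11. 29. 40.] z [30. 42. 48.]
-0.02 53 x [11. 26. 35.] z [28. 37. 47.]
-0.01 53 x [11. 28. 36.] z [28. 38. 43.]
-0.0 51 x [12. 27. 36.] z [29. 39. 43.]
0.01 53 x [11. 28. 37.] z [31. 38. 43.]
0.02 54 x [15. 29. 38.] z [28. 39. 55.]
0.03 75 x [ 9. 32. 42.] z [25. 44. 59.]
0.04 81 x [ 4. 31. 53.] z [28. 42. 61.]
0.05 91 x [ 4. 32. 59.] z [33. 36. 59.]
0.06 46 x [ 3. 30. 57.] z [28. 33. 59.]
0.07 17 x [3. 4. 6.] z [21. 29. 42.]
scene 472
-0.06 25 x [ 4. 17. 28.] z [33. 36. 41.]
-0.05 31 x [ 4. 17. 29.] z [34. 38. 42.]
-0.04 36 x [ 6. 20. 34.] z [33. 38. 45.]
-0.03 41 x [ 4. 19. 38.] z [34. 42. 48.]
-0.02 27 x [ 5. 19. 35.] z [33. 40. 46.]
-0.01 33 x [ 7. 21. 34.] z [33. 40. 44.]
-0.0 31 x [ 7. 19. 34.] z [33. 39. 44.]
0.01 30 x [ 8. 20. 35.] z [34. 40. 43.]
0.02 42 x [ 8. 22. 37.] z [34. 41. 60.]
0.03 45 x [ 5. 20. 39.] z [41. 45. 58.]
0.04 48 x [ 5. 27. 66.] z [28. 43. 59.]
0.05 61 x [ 4. 40. 69.] z [33. 36. 60.]
0.06 17 x [ 4. 38. 63.] z [32. 34. 59.]
```

```bash
python3 -m jog '[[0.4,4.58,6.7,0.2,0,0,0],[0.4,4.58,6.7,0.2,0,0,0],[0.4,4.58,6.7,0.2,0,0,0],[0.4,4.58,6.7,0,0,0,0],[0.4,4.58,6.7,0,0,0,0]]' && python3 -m jog '[[0.4,0,0,0,0,0,0]]' && python3 - <<'E'
from h import *
o=bot.get_obs();print(np.round(o['q'],1));p=o['ee_pos'];print(p,o['tcp_rot'],binf(p[None],.65))
print((np.array([.5266,.3184,.1415])-p)/.025,(np.array([.5324,.3662,.0779])-p)/.025)
E
```

```text
time: 7.6
ee_pos: [0.5265, 0.2992, 0.1721]
tcp_rot: [-89.8, -36.8, 83.1]
wrist_force: [-1.4, 0.1, -1.2]
opening: 0.0513
time: 7.7
ee_pos: [0.5249, 0.2962, 0.1723]
tcp_rot: [-89.8, -36.8, 83.0]
wrist_force: [-0.5, 0.1, -0.6]
opening: 0.0512
[ 14.1  -4.7 -12.9  67.   34.   25.6]
[0.5249195  0.2962242  0.17231796] [-89.75634485 -36.76319983  82.98565994] [[ 0.02311294 -0.00302031  0.1297983 ]]
[ 0.06722011  0.88703214 -1.23271855] [ 0.29922011  2.79903214 -3.77671855]
```

```bash
python3 -m jog '[[0.4,0.07,0.6,-0.8,0,0,0],[0.4,0.13,1.2,-1.6,0,0,0],[0.4,0.18,1.7,-2.3,0,0,0],[0.4,0.18,1.7,-2.3,0,0,0]]' && python3 -m jog '[[0.4,0.04,0.35,-0.5,0,0,0],[0.4,0.08,0.7,-0.95,0,0,0],[0.4,0.12,1.1,-1.48,0,0,0],[0.4,0.12,1.1,-1.48,0,0,0]]' && python3 - <<'E'
from h import *
p=bot.get_obs()['ee_pos'];print(binf(p[None],.65))
out=[]
for n,(r,c) in(("scene",(90,200)),("top",(130,130))):
    im,d=bot.camera(n);out.append(cv2.resize(im[r:r+120,c:c+133,::-1],(400,360),interpolation=2))
cv2.imwrite("pics/crop2.png",np.hstack(out))
E
```

```text
time: 8.1
ee_pos: [0.5282, 0.3369, 0.1133]
tcp_rot: [-89.6, -36.7, 82.8]
wrist_force: [-1.0, -0.8, 0.0]
opening: 0.051
time: 8.5
ee_pos: [0.5322, 0.3641, 0.0783]
tcp_rot: [-89.8, -36.8, 82.8]
wrist_force: [-0.7, -0.2, -0.2]
opening: 0.0513
[[ 0.02057863 -0.0020036   0.01364396]]
```

View pics/crop2.png

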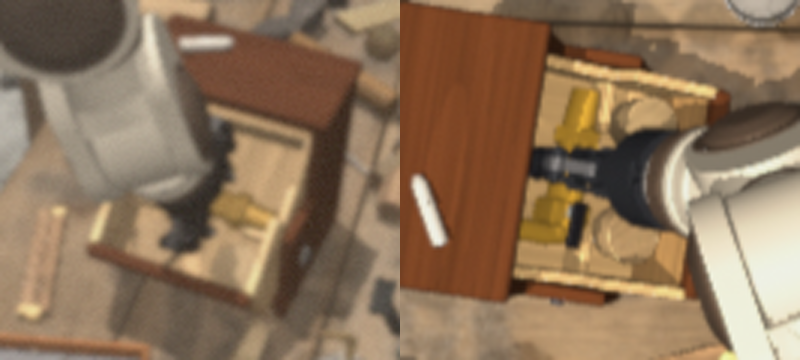

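The fingers straddle the barrel with no contact, at px (565, 170) in the right-hand crop. I'll close the gripper.

```bash
python3 -m jog '[[0.7,0,0,0,0,0,0],[0.7,0,0,0,0,0,0],[1,0,0,0,0,0,0],[1,0,0,0,0,0,0],[1,0,0,0,0,0,0]]' 40 && python3 -m jog '[[1,-0.02,-0.18,0.24,0,0,0],[1,-0.04,-0.36,0.48,0,0,0],[1,-0.06,-0.6,0.8,0,0,0],[1,-0.06,-0.6,0.8,0,0,0]]' && python3 - <<'E'
from h import *
o=bot.get_obs();print(o['wrist_force'],o['torque'],binf(o['ee_pos'][None],.65))
E
```

```text
time: 9.1
ee_pos: [0.5335, 0.3642, 0.0807]
tcp_rot: [-90.0, -36.8, 82.9]
wrist_force: [-3.0, -6.7, 6.2]
opening: 0.0287
time: 9.5
ee_pos: [0.5319, 0.3491, 0.1007]
tcp_rot: [-90.0, -36.8, 82.9]
wrist_force: [0.8, 0.2, -2.3]
opening: 0.0288
[ 0.82815347  0.18407285 -2.26575634] [-0.61039991  0.08775428 -0.05101234] [[ 0.02222628 -0.00358563  0.04050499]]
```

```bash
python3 -m jog '[[1,-0.1,-0.8,1.06,0,0,0],[1,-0.2,-1.6,2.12,0,0,0],[1,-0.3,-2.4,3.2,0,0,0],[1,-0.4,-3.2,4.2,0,0,0],[1,-0.4,-3.2,4.2,0,0,0]]' && python3 -m jog '[[1,-3.2,-6,0.5,-7.3,0.89,0],[1,-3.2,-6,0.5,-7.3,0.89,0],[1,-3.2,-6,0.5,-7.3,0.89,0],[1,-3.2,-6,0.5,-7.3,0.89,0],[1,-3.2,-6,0.5,-7.3,0.89,0]]' && python3 -m jog '[[1,0,0,0,0,0,1.7],[1,0,0,0,0,0,3.4],[1,0,0,0,0,0,3.5],[1,0,0,0,0,0,3.5]]'
python3 - <<'E'
from h import *
W=np.load('top0.npz')['W'];im=np.load('top0.npz')['im'].astype(int)
bx=(W[...,0]>.34)&(W[...,0]<.54)&(W[...,1]>.05)&(W[...,1]<.22)
# tray floor: grey (low saturation) & z~6mm
sat=im.max(-1)-im.min(-1)
m=(bx&(sat<28)&(W[...,2]<.016)).astype(np.uint8);m=cv2.morphologyEx(m,cv2.MORPH_OPEN,np.ones((3,3)))
n,L,s,c=cv2.connectedComponentsWithStats(m);j=1+s[1:,4].argmax();p=W[L==j]
print("floor",s[j,4],cv2.minAreaRect(p[:,:2].astype(np.float32)*1000),p.mean(0))
o=bot.get_obs();print(o['ee_pos'],o['tcp_rot'],o['q'].round(1))
E
```

```text
time: 10.0
ee_pos: [0.5227, 0.2681, 0.2081]
tcp_rot: [-90.3, -36.9, 83.0]
wrist_force: [0.5, 0.0, -1.9]
opening: 0.0286
time: 10.5
ee_pos: [0.441, 0.119, 0.2171]
tcp_rot: [-90.1, 0.3, 82.9]
wrist_force: [0.5, 1.2, -3.2]
opening: 0.0285
time: 10.9
ee_pos: [0.4413, 0.1199, 0.216]
tcp_rot: [-89.9, -0.0, 100.2]
wrist_force: [0.3, 0.1, -2.7]
opening: 0.0286
floor 2330 ((440.2610778808594, 133.87930297851562), (151.818359375, 103.65538787841797), 11.86177921295166) [0.44026474 0.13421975 0.0061213 ]
[0.4412697  0.11991584 0.21601959] [-8.99430416e+01 -3.93449381e-02  1.00235930e+02] [15.2 -7.9 -4.2 93.7  0.   4.9]
```

```bash
python3 - <<'E'
from h import *
p=bot.get_obs()['ee_pos'];out=[]
for n in("scene","top"):
    im,d=bot.camera(n);W=cloud(n,d)
    u,v=map(int,proj(n,p));r=max(0,v-60);c=max(0,u-66);out.append(cv2.resize(im[r:r+120,c:c+133,::-1],(400,360),interpolation=2))
    I=im.astype(int);m=(I[...,0]-I[...,2]>60)&(np.linalg.norm(W-p,axis=-1)<.11)&(W[...,2]>.15)
    q=W[m];print(n,m.sum(),cv2.minAreaRect(q[:,:2].astype(np.float32)*1000))
    a=np.deg2rad(11.9);v_=np.array([-np.cos(a),-np.sin(a)]);u_=np.array([-np.sin(a),np.cos(a)])
    s=(q[:,:2]-p[:2])@v_;t=(q[:,:2]-p[:2])@u_
    for k in np.arange(-.08,.08,.015):
        w=(s>=k)&(s<k+.015)
        if w.sum()>3:print(round(k+.0075,3),w.sum(),"t",np.round(np.percentile(t[w],[3,97])*1000),"z",np.round((np.percentile(q[w,2],[3,50,97])-p[2])*1000))
cv2.imwrite("pics/crop3.png",np.hstack(out))
E
```

```text
scene 419 ((439.7189025878906, 117.65655517578125), (55.514835357666016, 133.72508239746094), 82.36585235595703)
-0.073 8 t [-13.   3.] z [11. 16. 21.]
-0.058 65 t [-16.   2.] z [11. 23. 27.]
-0.042 65 t [-16.   5.] z [10. 23. 27.]
-0.028 103 t [-22.   7.] z [ 8. 25. 32.]
-0.013 43 t [-17.   4.] z [ 9. 24. 30.]
0.017 5 t [-14. -13.] z [ 5.  9. 10.]
0.032 52 t [-18.  -6.] z [ 2. 19. 25.]
0.047 64 t [-16.  42.] z [ 9. 17. 38.]
0.062 14 t [-0. 40.] z [10. 13. 18.]
top 43 ((502.27532958984375, 129.1962432861328), (9.47386360168457, 21.483171463012695), 15.4446382522583)
-0.073 4 t [-5.  5.] z [ 7. 17. 18.]
-0.058 39 t [-13.   6.] z [19. 24. 28.]
```

View pics/crop3.png

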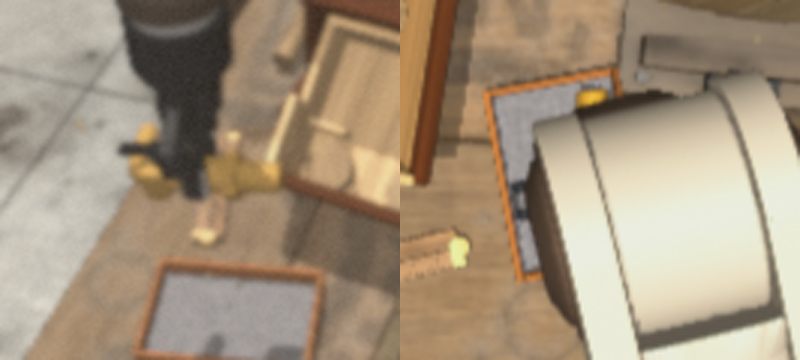

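```bash
python3 -m jog '[[1,-0.07,-0.08,-1.5,0,0,0.4],[1,-0.07,-0.08,-3,0,0,0.4],[1,-0.07,-0.08,-4.5,0,0,0.4],[1,-0.07,-0.08,-6,0,0,0.4],[1,-0.07,-0.08,-7.1,0,0,0.4]]' && python3 -m jog '[[1,0,0,0,0,0,0],[1,0,0,-0.15,0,0,0],[1,0,0,-0.3,0,0,0],[1,0,0,-0.4,0,0,0],[1,0,0,-0.4,0,0,0]]'
```

```text
time: 11.5
ee_pos: [0.4387, 0.1175, 0.0368]
tcp_rot: [-89.9, -0.0, 102.3]
wrist_force: [-0.3, 0.6, -3.2]
opening: 0.0284
time: 12.0
ee_pos: [0.44, 0.1179, 0.0299]
tcp_rot: [-90.1, -0.1, 102.4]
wrist_force: [0.3, -0.9, -2.2]
opening: 0.0286
```

```bash
python3 -m jog '[[1,0,0,-0.1,0,0,0],[1,0,0,-0.2,0,0,0],[1,0,0,-0.3,0,0,0],[1,0,0,-0.36,0,0,0],[1,0,0,-0.36,0,0,0]]' && python3 -m jog '[[1,0,0,-0.06,0,0,0],[1,0,0,-0.12,0,0,0],[1,0,0,-0.12,0,0,0]]'
```

```text
time: 12.5
ee_pos: [0.4394, 0.1178, 0.02]
tcp_rot: [-90.0, -0.0, 102.5]
wrist_force: [-0.7, 0.1, -4.2]
opening: 0.0291
time: 12.8
ee_pos: [0.4401, 0.1181, 0.0178]
tcp_rot: [-90.1, -0.1, 102.5]
wrist_force: [-0.3, 1.9, 3.5]
opening: 0.0284
```

```bash
python3 -m jog '[[1,0,0,-0.04,0,0,0],[1,0,0,-0.04,0,0,0],[1,0,0,-0.04,0,0,0]]' && python3 -m jog '[[0.55,0,0,0,0,0,0],[0.55,0,0,0,0,0,0],[0.5,0,0,0,0,0,0],[0.5,0,0,0,0,0,0]]'
```

```text
time: 13.1
ee_pos: [0.4403, 0.1182, 0.017]
tcp_rot: [-90.1, -0.1, 102.5]
wrist_force: [0.7, 3.5, 4.6]
opening: 0.0287
time: 13.5
ee_pos: [0.4395, 0.1177, 0.016]
tcp_rot: [-90.0, -0.0, 102.4]
wrist_force: [0.7, 0.1, -0.3]
opening: 0.0429
```

```bash
python3 -m jog '[[0.5,0,0,0.4,0,0,0],[0.5,0,0,1,0,0,0],[0.5,0,0,2.5,0,0,0],[0.5,0,0,4.5,0,0,0],[0.5,0,0,6.4,0,0,0]]' && python3 -m jog '[[0.4,-4,-4,0,0,0,-1.7],[0.4,-4,-4,0,0,0,-3.4],[0.4,-4,-4,0,0,0,-3.9],[0.4,-4,-4,0,0,0,-3.9],[0.4,-4,-4,0,0,0,-3.9]]'
python3 - <<'E'
from h import *
p=bot.get_obs();print(p['ee_pos'],p['tcp_rot']);out=[]
a=np.deg2rad(11.9);v_=np.array([-np.cos(a),-np.sin(a)]);u_=np.array([-np.sin(a),np.cos(a)]);C=np.array([.4403,.1340])
for n in("scene","top"):
    im,d=bot.camera(n);W=cloud(n,d);S=stand(W)
    u,v=map(int,proj(n,[.47,.2,.03]));r=max(0,v-75);c=max(0,u-83);out.append(cv2.resize(im[r:r+150,c:c+166,::-1],(400,360),interpolation=2))
    I=im.astype(int);m=(I[...,0]-I[...,2]>70)&(np.linalg.norm(W[...,:2]-C,axis=-1)<.1)&(W[...,2]>.012)
    q=W[m];s=(q[:,:2]-C)@v_;t=(q[:,:2]-C)@u_;k=(abs(s)<.072)&(abs(t)<.048);q=q[k];s=s[k];t=t[k]
    print(n,"tap s",np.percentile(s,[2,98]),"t",np.percentile(t,[2,98]),"z",np.percentile(q[:,2],[2,50,98]))
    for k in np.arange(-.07,.07,.02):
        w=(s>=k)&(s<k+.02)
        if w.sum()>3:print(round(k+.01,3),w.sum(),"t",np.round(np.percentile(t[w],[3,50,97])*1000),"z",np.round(np.percentile(q[w,2],[3,50,97])*1000))
    m=(S[...,0]>-.13)&(S[...,0]<-.09)&(abs(S[...,1])<.07)&(S[...,2]>.02)&(S[...,2]<.06)
    print("rail",np.round(np.percentile(S[m],[2,50,98],axis=0),3).tolist())
cv2.imwrite("pics/crop4.png",np.hstack(out))
E
```

```text
time: 14.0
ee_pos: [0.4391, 0.1177, 0.1788]
tcp_rot: [-90.0, -0.0, 102.4]
wrist_force: [1.0, -0.5, 0.2]
opening: 0.0427
time: 14.5
ee_pos: [0.3397, 0.0174, 0.1773]
tcp_rot: [-90.1, -0.1, 82.9]
wrist_force: [-0.5, 0.5, -0.5]
opening: 0.051
[0.33966365 0.01741375 0.17727379] [-9.01266342e+01 -7.77109700e-02  8.28745973e+01]
scene tap s [-0.05882364  0.05994058] t [-0.03353709  0.02218646] z [0.02435463 0.03523303 0.04344751]
-0.06 34 t [-27. -22. -10.] z [25. 33. 37.]
-0.04 60 t [-29. -22. -10.] z [25. 35. 39.]
-0.02 79 t [-35. -25.  -8.] z [26. 39. 44.]
0.0 64 t [-30. -23. -10.] z [26. 36. 41.]
0.02 72 t [-32. -24.  -8.] z [24. 37. 43.]
0.04 45 t [-34. -31. -14.] z [22. 40. 51.]
0.06 46 t [-25.  10.  28.] z [28. 32. 37.]
rail [[-0.12, -0.067, 0.03], [-0.115, -0.002, 0.039], [-0.106, 0.066, 0.044]]
top tap s [-0.05818797  0.06412633] t [-0.03069292  0.02643996] z [0.02499722 0.03493318 0.04548704]
-0.06 41 t [-26. -16.  -6.] z [28. 33. 38.]
-0.04 78 t [-27. -15.  -4.] z [28. 34. 39.]
-0.02 106 t [-33. -15.   2.] z [26. 38. 44.]
0.0 90 t [-28. -15.  -2.] z [28. 35. 42.]
0.02 92 t [-29. -14.  -1.] z [27. 36. 41.]
0.04 76 t [-32.  -9.   7.] z [30. 40. 52.]
0.06 105 t [-9. 10. 30.] z [25. 31. 37.]
rail [[-0.119, -0.067, 0.021], [-0.108, 0.0, 0.037], [-0.095, 0.067, 0.043]]
```

View pics/crop4.png

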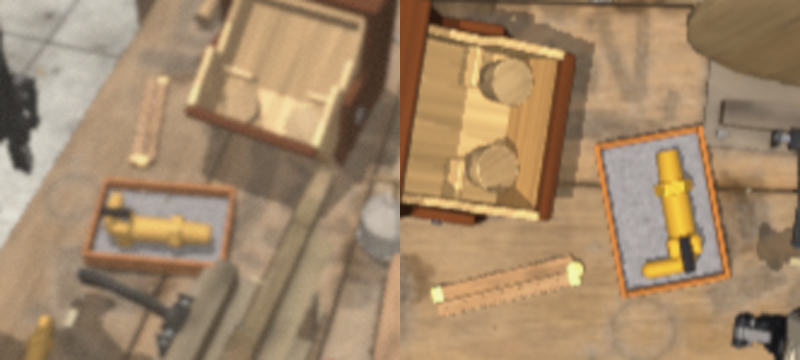

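The tap lies flat and lengthwise in the tray, at px (675, 215) in the right-hand crop. Both bungs are still in the bin and the rule hasn't moved. Next I'll swing the bin shut.

```bash
python3 -m jog '[[0.4,5,4.5,0.6,7.3,-0.89,0],[0.4,5,4.5,0.6,7.3,-0.89,0],[0.4,5,4.5,0.6,7.3,-0.89,0],[0.4,5,4.5,0.6,7.3,-0.89,0],[0.4,5,4.5,0.6,7.3,-0.89,0]]' && python3 -m jog '[[0.4,1.9,2.85,-1.6,0,0,0],[0.4,1.9,2.85,-1.6,0,0,0],[0.4,1.9,2.85,-1.6,0,0,0],[0.4,1.9,2.85,-1.6,0,0,0]]' && python3 - <<'E'
from h import *
o=bot.get_obs();print((np.array([.5177,.2558,.0769])-o['ee_pos'])/.025,binf(o['ee_pos'][None],.65),o['tcp_rot'])
E
```

```text
time: 15.1
ee_pos: [0.466, 0.1314, 0.1896]
tcp_rot: [-89.7, -37.1, 82.9]
wrist_force: [-0.4, 0.3, -0.7]
opening: 0.0514
time: 15.5
ee_pos: [0.5117, 0.2029, 0.15]
tcp_rot: [-89.7, -36.8, 83.0]
wrist_force: [-0.3, -0.3, 0.5]
opening: 0.0514
[ 0.24113432  2.11411454 -2.92321956] [[-0.06539227 -0.00115662  0.16902115]] [-89.72602038 -36.78319674  82.98640518]
```

```bash
python3 -m jog '[[0.4,0.09,0.75,-1,0,0,0],[0.4,0.17,1.4,-1.95,0,0,0],[0.4,0.23,1.9,-2.6,0,0,0],[0.4,0.25,2.16,-2.95,0,0,0],[0.4,0.25,2.16,-2.95,0,0,0]]' && python3 -m jog '[[1,0,0,0,0,0,0],[1,0,0,0,0,0,0],[1,0,0,0,0,0,0],[1,0,0,0,0,0,0],[1,0,0,0,0,0,0]]' 40
```

```text
time: 16.0
ee_pos: [0.5178, 0.2558, 0.0768]
tcp_rot: [-89.8, -36.8, 82.9]
wrist_force: [-0.7, -0.2, 0.6]
opening: 0.0512
time: 16.5
ee_pos: [0.5191, 0.2548, 0.0785]
tcp_rot: [-90.0, -36.8, 82.9]
wrist_force: [-1.0, -5.1, 3.1]
opening: 0.0154
```

```bash
python3 -m jog '[[1,0.01,0.06,0.24,-0.73,0.09,0],[1,0.02,0.13,0.49,-1.46,0.18,0],[1,0.03,0.21,0.73,-2.19,0.26,0],[1,0.04,0.31,0.97,-2.92,0.35,0],[1,0.05,0.43,1.2,-3.65,0.44,0]]' && python3 -m jog '[[1,0.02,0.13,0.22,-0.73,0.09,0],[1,0.03,0.28,0.43,-1.46,0.18,0],[1,0.05,0.44,0.63,-2.19,0.26,0],[1,0.07,0.62,0.82,-2.92,0.35,0],[1,0.1,0.82,1.0,-3.65,0.44,0]]' && python3 -m jog '[[1,0,0,0,0,0,0],[1,0,0,0,0,0,0]]'
```

```text
time: 17.0
ee_pos: [0.5206, 0.267, 0.1091]
tcp_rot: [-90.1, -18.4, 83.0]
wrist_force: [5.4, 8.7, -5.8]
opening: 0.015
time: 17.5
ee_pos: [0.5232, 0.2879, 0.1342]
tcp_rot: [-90.2, -0.1, 83.0]
wrist_force: [3.0, 4.0, -0.9]
opening: 0.0153
time: 17.7
ee_pos: [0.5232, 0.288, 0.1342]
tcp_rot: [-90.2, -0.2, 83.0]
wrist_force: [1.9, 3.2, 4.4]
opening: 0.0149
```

Next I'll release, lift straight up, back off and check.

```bash
python3 -m jog '[[0.4,0,0,0,0,0,0],[0.4,0,0,0,0,0,0],[0.4,0,0,0,0,0,0],[0.4,0,0,0,0,0,0]]' && python3 -m jog '[[0.4,0,0,0.6,0,0,0],[0.4,0,0,1.5,0,0,0],[0.4,0,0,3,0,0,0],[0.4,0,0,4.8,0,0,0],[0.4,0,0,5.5,0,0,0]]' && python3 -m jog '[[0.4,-2,-2,0.5,0,0,0],[0.4,-4,-4,0.5,0,0,0],[0.4,-6,-6,0.5,0,0,0],[0.4,-7,-8,0.5,0,0,0],[0.4,-7,-8,0.5,0,0,0]]' && python3 -m jog '[[0.4,0,-4,0,0,0,0],[0.4,0,-8,0,0,0,0],[0.4,0,-8,0,0,0,0],[0.4,0,-8,0,0,0,0],[0.4,0,-8,0,0,0,0]]'
python3 - <<'E'
from h import *
print(bot.get_obs()['ee_pos']);out=[]
for n,(r,c) in(("scene",(70,150)),("top",(100,120))):
    W0=np.load(f'{n}0.npz')['W'];im,d=bot.camera(n);W=cloud(n,d);S=stand(W);S0=stand(W0)
    out.append(cv2.resize(im[r:r+200,c:c+222,::-1],(400,360),interpolation=2))
    for nm,s in(("before",S0),("after",S)):
        m=(s[...,0]>-.09)&(s[...,0]<-.05)&(abs(s[...,1])<.07)&(s[...,2]>.093)&(s[...,2]<.105)
        print(n,nm,"rail",m.sum(),np.round(np.percentile(s[m],[2,50,98],axis=0)[:,[0,2]],4).tolist())
    for l in("oil_can","rule","bung_a_mid","tap_barrel"):
        for rr in bot.regions_of(n,l)[:2]:
            q=W[rr["pixels"]];q=q[np.isfinite(q[:,0])];print(n,l,round(rr["conf"],2),np.round(np.median(q,0),3))
cv2.imwrite("pics/crop5.png",np.hstack(out))
E
```

```text
time: 18.1
ee_pos: [0.522, 0.2865, 0.1324]
tcp_rot: [-90.0, -0.0, 82.9]
wrist_force: [-0.5, -0.3, -0.7]
opening: 0.0513
time: 18.6
ee_pos: [0.5225, 0.2869, 0.2758]
tcp_rot: [-90.3, -0.3, 83.0]
wrist_force: [0.6, 0.2, -0.3]
opening: 0.0512
time: 19.1
ee_pos: [0.3557, 0.0996, 0.2835]
tcp_rot: [-90.1, -0.1, 83.0]
wrist_force: [0.8, -1.2, 1.5]
opening: 0.0515
time: 19.6
ee_pos: [0.3564, -0.1044, 0.2833]
tcp_rot: [-90.1, 0.0, 82.5]
wrist_force: [0.1, 0.3, -0.2]
opening: 0.0512
[ 0.35640914 -0.1044095   0.28333207]
scene before rail 244 [[-0.0778, 0.0937], [-0.0719, 0.0993], [-0.0624, 0.1025]]
scene after rail 248 [[-0.0772, 0.0934], [-0.0724, 0.0993], [-0.0614, 0.1024]]
scene oil_can 0.9 [0.701 0.188 0.052]
scene rule 0.6 [0.357 0.294 0.01 ]
scene bung_a_mid 0.27 [0.357 0.301 0.01 ]
scene tap_barrel 0.83 [ 0.384 -0.084  0.022]
top before rail 411 [[-0.076, 0.0943], [-0.0686, 0.0986], [-0.0607, 0.1031]]
top after rail 421 [[-0.0761, 0.0937], [-0.0688, 0.0983], [-0.0606, 0.1025]]
top oil_can 0.77 [0.692 0.205 0.057]
top rule 0.81 [0.356 0.298 0.008]
top rule 0.23 [0.527 0.345 0.065]
top bung_a_mid 0.56 [0.573 0.314 0.098]
top bung_a_mid 0.56 [0.532 0.392 0.209]
top tap_barrel 0.9 [0.428 0.121 0.035]
top tap_barrel 0.83 [ 0.378 -0.08   0.021]
```

View pics/crop5.png

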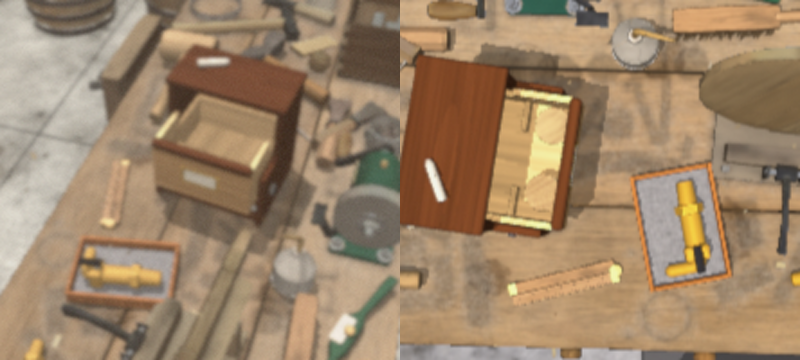

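The picture shows the bin shut, the tap in the tray at px (690, 228) and both bungs in the bin at (550, 125) and (543, 190). The rule and oil can are where they started. I'll hand the job in.

```bash
python3 -c "
from workcell import bot
print(bot.job_done(), bot.get_obs()['time'])"
```

```text
the job is handed in; nothing more can be done
the job is handed in; nothing more can be done
```

The job is done and handed in at about 20 s of the 67 s allowed. I pinched the rail and tipped the bin onto its stop. Then I gripped the larger tap by its barrel with the tool tilted like the bin and lifted it out. I set it down in the tray with about 5–7 N of contact, then pinched the rail again and swung the bin back to shut.

**Last checks:**
- **Bin:** the rail is within 1 mm of where it was when shut at the start.
- **Tap:** it lies flat on the tray floor, about in the middle and lengthwise. The barrel's top measured 41–42 mm above the bench, against 39 mm expected.
- **Bungs:** both are still in the front compartment.
- **Oil can and rule:** the top camera puts both within 1 mm of where they started.
- **Forces and gripper:** the highest wrist force I read was about 23 N, while holding the bin against its stop. At hand-in the gripper was open and touching nothing.

**Disagreements:** in the last scene picture the tap detector reported only the smaller look-alike and missed the tap in the tray. The top camera and the viewed picture both show it there. A few low-confidence reports, such as a bung on the rule or on the hood, were plainly wrong.

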